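Clip the tag plate to an instrument basket and lift the basket level

ROBOT

A 7-joint arm with a two-finger parallel gripper is mounted at the origin on the work surface. World frame = base frame: x ahead of the robot, y to its left, z up, the work surface at z = 0. Lengths are in m, angles in rad, forces in N, time in s.
With the tool pointing down it reaches from about 0.35 to 0.9 m from the base axis. Payload 7.2 kg.
Tool frame: the origin (TCP) lies at the very end of the fingers, on their centre line; the grasp point (between the pads) lies robot.hold_point_z behind it (robot.hold_point_z is the distance from the TCP to the grasp point, in m); z points along the fingers, y is the line along which they close (so a half turn about z gives the same grasp; the last joint's range is limited). The gripper opens to 88 mm and grips with 3 to 60 N. Pads are 20 mm wide; open, the fingers measure 115 mm over their backs; the gripper's body (75 mm by 178 mm) begins 61 mm behind the grasp point.
Start: joints at [1.188, 0.411, -0.013, 1.596, 0.006, 1.134, -0.082], TCP at [0.194, -0.594, 0.223] pointing down, gripper open.
Joint ranges: [-2.95, 2.95], [-0.29, 1.99], [-1.47, 1.44], [0.14, 2.54], [-1.03, 4.17], [0.13, 1.85], [-2.86, 2.86]. Speed limits (rad/s): [2.39, 2.39, 3.01, 3.01, 3.14, 3.14, 3.14].

INTERFACE

Orientations are given as a unit quaternion [x, y, z, w].
In Python, from rig import sensors, eyes, robot gives the robot as it stands.
- The arm moves only by the tool servo_tool, never from a script. Its argument "series" is a list of rows, each an object with "offset": the shift along the world's x, y, z in m, a list of three; "spin": the turn about the world's z in rad; "gripper": the opening, from 0 (shut) to 1 (fully open). In form: [{"offset": [x, y, z], "spin": spin, "gripper": gripper}, ...]. A call has 1 to 12 rows; each row shifts and turns the commanded pose from where the row before left it; what a row does not reach is not made up. A row lasts 1/10 s, in which the tool goes at most 50 mm and 8.59 degrees, less where a joint would pass 70% of its speed; a pose out of reach is approached as far as the arm can. A call is refused whole if a number of a shift passes 0.05 or a number of a turn 0.15, either way. A call with a gripper value outside its range is refused whole. The fingers move at their own pace and stop on an object; "grip_force" is the grip in N (left out, the last holds). Time passes only in rows, so rows that do not move let the fingers close. It gives the time, the measured TCP pose, the force, the opening and the grip force at its end, in the units of the state.
- sensors.state(): the state, without advancing time (a new reading comes with each control period).
- eyes.snapshot(name): name is "scene" or "side" or "wrist"; returns a dict with "frame" (384x512x3 uint8, blue, green, red), "z_map" (384x512 float32, m along the optical axis (not along the pixel's ray), 0 where there is no reading), "mtx" (3x3 intrinsics, pixels), "dist_coeffs" ([k1, k2, p1, p2, k3] as OpenCV has them; the pictures are not rectified), "R" (3x3) and "t" (3): a world point X has camera coordinates R X + t; the wrist camera has in their place "T_tool_cam" (4x4, takes a point from camera to tool coordinates, whose origin is the TCP and whose axes are the flange's). Camera axes: x right, y down, z forward; pixel columns grow to the right and rows downward; lengths in m; the calibration is good to about 2 mm. A picture is of the moment at which its call begins: read the wrist's pose just before it.
- robot.job_done(): hands the job in; it is judged then, once.
Trained networks look in a picture, given as the dict that the camera call returned (one of the last four; its "shot" number tells which), for a name from the list of things; names that differ only in an ending like _2 or _b are one class to them, and where a whole thing is asked for, a point or a joint stands for the part that bears it (a point fixed in the world has none). Each returns a list of dicts, best first, with "confidence" (0 to 1); they miss things now and then, are a little off and sometimes report something else, mostly with a low value. They report only what shows in the picture. A call takes as long as a camera call. They do not tell look-alikes from the thing itself.
- eyes.silhouettes(picture, name): "region" (384x512 bool, what is visible of it) and "bbox" ([centre column, centre row, width, height] in pixels, round what is visible of it).
- eyes.place_of(picture, name): "location" ([row, column] in pixels: a listed point, or the origin of a listed thing).
The state is a dict: "time": time; "q": joint angles; "joint_velocities": joint speeds; "joint_efforts": joint torques, N m; "eef_pos": TCP position; "eef_rot": TCP orientation; "force": force on the tool from outside, world axes, zero at the start; "wrist_torque": the same for the moment, N m; "width": finger opening in m; "grasp_force": force on a finger pad.
Only numpy, scipy, OpenCV 4.12 (cv2) and the standard library are available. Lean on these libraries where they do the work, as an engineer would, in place of code of your own. Each camera call takes 0.05 s, during which the arm holds its last target. There are 200 camera calls.

TASK

Get the instrument basket ready to be carried to the steriliser: squeeze the steel spring clip open by its tails, slip its jaws over the free upright edge of the basket's tab and the blank tag plate that stands against it, and let the clip close so that it clamps the two together. Then take the basket by its carrying bar, lift it straight up about 10 cm off its mat and finish holding it there, still and level, with the clip on, the tag in its pocket and the instruments inside. Your program ends while the gripper holds the basket; leave the other things on the table where they are.

Things in the scene. Friction and masses are not known exactly. Their poses are not given: they have to be found in the camera images.
- mat: flat black rubber mat, 150 x 220 x 6 mm, fixed on the table; the basket stands on it. Origin: centre of its underside, z up.
- basket: open steel instrument basket with arch handle, loose, 0.4 kg (0.6 with all it carries). Tray 120 (x) x 190 (y) x 45 mm high. Origin: centre of its underside; z up. At the +y end of its -x side, which faces the robot, an upright tab 3 mm thick (x -60 to -57) rises to z 100, from y 40 to 119, so its end stands 24 mm beyond the tray. The tag stands in a pocket on the tab's -x face.
- handle (a point): centre of the basket's carrying bar, 130 mm above the basket's origin; basket axes. The bar runs along y, 206 long, 14 wide (x), 12 high, on an 8 mm thick post at each end (y = +-99 mm). Pinch it across x; over 90 mm free beneath it.
- tag_edge (a point): on the free vertical +y edge of tab and tag together, mid-thickness of the 7 mm stack (3 tab + 4 tag); at (-60.5, 119, 78) mm in the basket, basket axes. Pocket: floor at z 40, front lip x -65.5 to -68.5 up to z 56, end stop y 119 to 122 up to z 50. From z 56 to 100 the edge is free: the clip goes on here moving along basket -y, a jaw either side in x.
- tag: blank aluminium plate 4 (x) x 72 (y) x 60 (z) mm, loose, standing upright in the basket's pocket against the tab with 1.5 mm play, its top level with the tab's. Origin: centre of its lower edge, z up.
- clip: steel spring clip (clothes-peg kind, two arms on a dark coil), loose, 50 g, 93 long, 22 mm high as it lies on its side, hinge axis upright. Origin: on the hinge axis at the underside; x points along the clip to the jaws, z up. Jaw tips at x = 37 mm, shut. Coil radius 6.5. Squeezing the tails opens the jaws: fully, tips about 22 mm apart and 14 at x = 18, where the stack's edge should sit.
- clip_tails (a point): midway between the tails, clip-frame (-34, 0, 11) mm: squeeze here, pads either side in the clip's y. Tails spread from 25 mm over both at x = -4 to 57 mm at x = -56; fully squeezed they are parallel, about 26 mm over both. Full opening takes about 14 N here; while squeezed the clip stays open and can be carried; let go, it closes with about 8 N.
- clip_half (a joint): opening angle between the clip's arms: 0 jaws shut, about 0.15 closed on the 7 mm stack, 0.6 rad fully open (stop). Spring 0.38 N m/rad, preloaded to 0.23 N m at 0. Each arm turns half of it when squeezed.
- spanner: flat steel spanner 158 x 24 x 8 mm, loose in the basket along its y. Origin: centre of its underside.
- driver: black-handled driver 125 x 18 x 18 mm, loose in the basket along its y. Origin: underside, near its middle.
- cup: small open steel cup, 52 mm across, 34 mm high: bystander. Origin: centre of its underside.
- clamp_block: aluminium fixator clamp block 34 x 26 x 34 mm: bystander. Origin: centre of its underside.
- t_wrench: blue-handled tool lying on the table, 160 x 22 x 22 mm: bystander. Origin: underside, near its middle.
- sleeve: brass-handled tool lying on the table, 160 x 22 x 22 mm: bystander. Origin: underside, near its middle.
- bottle: white plastic bottle, 60 mm across, 130 mm high: bystander. Origin: centre of its underside.
- rod_pack: flat aluminium case 50 x 130 x 18 mm: bystander. Origin: centre of its underside.
Mind the look-alikes: they are no part of the job. Leave any orange or red look-alike of the clip alone. Leave any green look-alike of the driver alone.

How it is judged:
On the way:
1. the clip, let go by the gripper, is closed on the tag and the basket's tab together, while the basket still stands on its mat (contact force between clip and tag above 1 N and contact force between clip and basket above 1 N and value of joint clip_half above 0.08 rad and contact force between the fingers and clip below 0.1 N and z of tag in the frame of basket between 0.034 and 0.048 m and distance between clip and tag_edge below 0.06 m and height (world z) of basket below 0.015 m), for 0.3 s.
At the end, for the whole second after the job is handed in: Held by the gripper 6 to 18 cm above the mat top, within 6 cm of over its centre, level within 7 deg, still; clip, let go, clamps tag and tab; tag within 8 mm up of its seat; instruments inside; bystanders within 3 cm of their starts (contact force between clip and tag above 1 N and contact force between clip and basket above 1 N and value of joint clip_half above 0.08 rad and contact force between the fingers and clip below 0.1 N and z of tag in the frame of basket between 0.034 and 0.048 m and distance between clip and tag_edge below 0.06 m and z of each of spanner, driver in the frame of basket below 0.04 m and distance between each of spanner, driver and basket below 0.1 m and height (world z) of basket between 0.066 and 0.186 m and angle between basket's own z axis and vertical below 0.12 rad and horizontal distance between basket and mat below 0.06 m and linear speed of basket below 0.02 m/s and angular speed of basket below 0.2 rad/s and contact force between the fingers and basket above 2 N and contact force between basket and mat below 0.1 N and distance of each of cup, clamp_block, t_wrench, sleeve, bottle, rod_pack from where it was at the start of the episode below 0.03 m); the arm keeps its last pose, push and grip.
It fails at once if the basket is tipped by more than 20 degrees (angle between basket's own z axis and vertical above 0.35 rad).
It fails at once if a bystander is moved by more than 3 cm (distance of any of cup, clamp_block, t_wrench, sleeve, bottle, rod_pack from where it was at the start of the episode above 0.03 m).
It also fails if it takes over 56 s, if anything falls off the work surface, if the arm or the gripper's body presses on something with over 40 N, if the wrist force passes 120 N, or if a joint passes its speed limit or range.

## Working session

There is one attempt and no reset: what is moved stays moved. The work goes in short steps, Python scripts to look and compute and a tool call to move; the robot and the scene stay as the last step left them, time stands still between calls to the robot, and variables do not carry over. Pictures are saved under pics/ and viewed, at most 10 in all, crops included, and the job is handed in when it is done.

Besides the shell and the picture viewer there is one more tool, called after "Emit:" as name([rows], argument=value, ...), one row to a line, values as JSON. servo_tool: Moves the arm, as the interface text tells. Its arguments: {"type":"object","properties":{"series":{"type":"array","items":{"type":"object","properties":{"offset":{"type":"array","items":{"type":"number"}},"spin":{"type":"number"},"gripper":{"type":"number"}}}},"grip_force":{"type":"number"}},"required":["series"]}

```bash
ls; mkdir -p pics; cat > h.py <<'E'
import numpy as np, cv2
from rig import sensors, eyes, robot
from scipy.spatial.transform import Rotation as Ro
def snap(n):
    s=sensors.state(); p=eyes.snapshot(n)
    if n=="wrist":
        T=np.eye(4); T[:3,:3]=Ro.from_quat(s["eef_rot"]).as_matrix(); T[:3,3]=s["eef_pos"]
        p["W"]=T@np.array(p["T_tool_cam"])
    else:
        M=np.eye(4); M[:3,:3]=p["R"]; M[:3,3]=np.ravel(p["t"]); p["W"]=np.linalg.inv(M)
    return p
def ray(p,uv):
    u=cv2.undistortPoints(np.array(uv,float).reshape(-1,1,2),np.array(p["mtx"]),np.array(p["dist_coeffs"]))[:,0]
    return np.c_[u,np.ones(len(u))]
def pts(p,uv):  # by depth
    uv=np.array(uv).reshape(-1,2); d=p["z_map"][uv[:,1].astype(int),uv[:,0].astype(int)]
    X=(ray(p,uv)*d[:,None])[d>0]
    return X@p["W"][:3,:3].T+p["W"][:3,3]
def atz(p,uv,z):
    r=ray(p,uv)@p["W"][:3,:3].T; c=p["W"][:3,3]
    return c+r*((z-c[2])/r[:,2])[:,None]
def region(p,m): 
    v,u=np.nonzero(m); return pts(p,np.c_[u,v])
E
python3 - <<'E'
from h import *
ims=[]
print(robot.hold_point_z, sensors.state())
for c in("scene","side"):
    p=snap(c); ims.append(p["frame"]); cv2.imwrite(f"pics/{c}0.png",p["frame"]); print(c,p["W"].round(3).tolist())
    for n in ("clip","clip_tails","tag_edge","handle","basket","tag","mat"):
        for r in eyes.place_of(p,n)[:3]:
            v,u=r["location"]; print(n,round(r["confidence"],2),round(u),round(v),pts(p,[[u,v]]).round(3).tolist())
cv2.imwrite("pics/a.png",cv2.resize(np.vstack(ims),(0,0),fx=.78,fy=.78))
E
```

```text
pics
0.0187 {'time': 0.0, 'q': array([ 1.18781802,  0.41188834, -0.01271156,  1.59699906,  0.00561069,
        1.13433523, -0.08219239]), 'joint_velocities': array([-4.10861286e-05, -4.89185629e-04,  2.69394477e-04, -5.70720820e-04,
        8.59557875e-04,  7.85062238e-04,  2.40432699e-04]), 'joint_efforts': array([ 1.13355554e-04, -5.87953520e+01,  6.42347373e-01, -2.91074324e+01,
       -5.35320409e-02,  1.84317370e-02,  1.59676333e-04]), 'eef_pos': array([ 0.1933064 , -0.59383233,  0.22183472]), 'eef_rot': array([ 9.87636728e-01,  1.56757959e-01, -1.85325188e-04, -7.75307569e-04]), 'force': array([0.33988987, 0.20022997, 0.12682793]), 'wrist_torque': array([0.01262441, 0.0328051 , 0.09609757]), 'grasp_force': 0.0, 'width': 0.08765202646795602}
scene [[-0.026, 0.788, -0.616, 1.333], [1.0, 0.023, -0.012, -0.044], [0.005, -0.616, -0.788, 1.069], [0.0, 0.0, 0.0, 1.0]]
clip 0.74 340 144 [[0.344, 0.162, 0.007]]
clip 0.54 380 149 [[0.372, 0.274, 0.02]]
clip 0.52 367 173 [[0.444, 0.232, -0.005]]
clip_tails 0.79 388 153 [[0.366, 0.303, -0.002]]
clip_tails 0.66 371 176 [[0.455, 0.243, -0.00
[... 365 characters left out ...]
e [[-0.845, -0.273, 0.461, -0.005], [-0.535, 0.413, -0.737, 0.861], [0.01, -0.869, -0.495, 0.703], [0.0, 0.0, 0.0, 1.0]]
clip 0.87 265 325 [[0.335, 0.293, 0.016]]
clip 0.75 235 287 [[0.444, 0.238, 0.021]]
clip 0.74 298 294 [[0.325, 0.171, 0.01]]
clip_tails 0.96 247 319 [[0.383, 0.285, -0.001]]
clip_tails 0.89 225 287 [[0.476, 0.231, 0.0]]
clip_tails 0.82 309 286 [[0.324, 0.121, -0.004]]
tag_edge 0.72 257 199 [[0.551, -0.015, 0.079]]
tag_edge 0.7 257 191 [[0.553, -0.018, 0.103]]
handle 0.86 263 156 [[0.606, -0.13, 0.141]]
handle 0.63 256 196 [[0.553, -0.015, 0.088]]
basket 0.83 260 196 [[0.549, -0.026, 0.083]]
tag 0.77 263 202 [[0.546, -0.036, 0.061]]
mat 0.72 261 200 [[0.545, -0.025, 0.072]]
```

View pics/a.png

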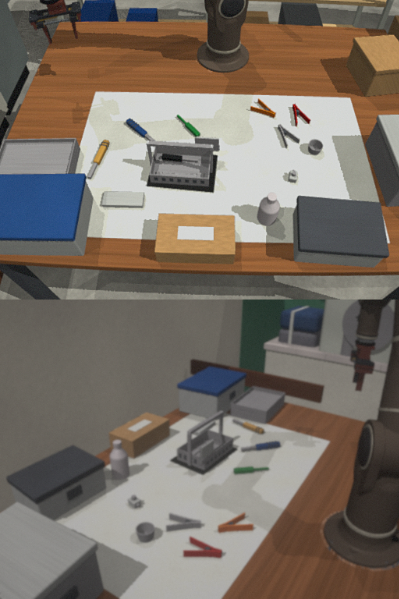

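```bash
python3 - <<'E'
import cv2,numpy as np
a=cv2.imread("pics/scene0.png")[110:210,310:430];b=cv2.imread("pics/side0.png")[255:355,210:330]
cv2.imwrite("pics/crop.png",np.hstack([cv2.resize(x,(396,330),interpolation=3) for x in(a,b)]))
E
```

```text
(no output)
```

View pics/crop.png

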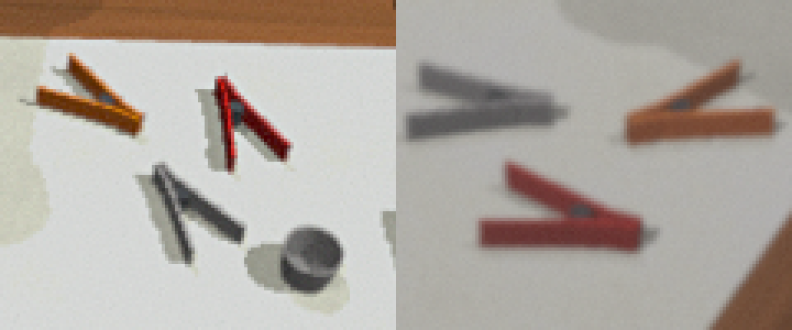

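The candidates for the clip in the scene image are orange (340,144), red (380,149) and bare steel grey (367,173). Only the grey one is steel, and the crop confirms it. It lies with its jaws toward the robot and its tails toward the cup. The basket is near (228,210) with its tab at the +y end. I'll move towards the clip, keeping high and clear of things.

Emit:
servo_tool([
  {"offset": [0.04,0.05,0.03],"spin": 0,"gripper": 1},
  {"offset": [0.04,0.05,0.03],"spin": 0,"gripper": 1},
  {"offset": [0.04,0.05,0.02],"spin": 0,"gripper": 1},
  {"offset": [0.015,0.05,0],"spin": 0,"gripper": 1},
  {"offset": [0.015,0.05,0],"spin": 0,"gripper": 1},
  {"offset": [0.015,0.05,0],"spin": 0,"gripper": 1},
  {"offset": [0.01,0.05,0],"spin": 0,"gripper": 1},
  {"offset": [0.01,0.05,0],"spin": 0,"gripper": 1},
  {"offset": [0.01,0.05,0],"spin": 0,"gripper": 1},
  {"offset": [0.01,0.05,0],"spin": 0.05,"gripper": 1},
  {"offset": [0.01,0.05,0],"spin": 0.05,"gripper": 1},
  {"offset": [0,0.05,0],"spin": 0.05,"gripper": 1},
])

```text
time: 2.0
eef_pos: [0.3726, -0.0454, 0.2804]
eef_rot: [0.973, 0.231, 0.001, 0.0]
force: [1.0, 1.5, 1.4]
width: 0.0877
grasp_force: 0.0
```

Emit:
servo_tool([
  {"offset": [0.01,0.05,0],"spin": 0,"gripper": 1},
  {"offset": [0.01,0.05,0],"spin": 0,"gripper": 1},
  {"offset": [0.01,0.05,0],"spin": 0,"gripper": 1},
  {"offset": [0.0,0.03,-0.02],"spin": 0,"gripper": 1},
  {"offset": [0,0,0],"spin": 0,"gripper": 1},
  {"offset": [0,0,0],"spin": 0,"gripper": 1},
])

```text
time: 2.6
eef_pos: [0.4011, 0.1297, 0.2598]
eef_rot: [0.973, 0.231, -0.001, 0.0]
force: [-0.9, -0.8, 0.4]
width: 0.0877
grasp_force: 0.0
```

```bash
python3 - <<'E'
from h import *
p=snap("wrist"); print(p["W"].round(3).tolist(), sensors.state()["eef_rot"])
cv2.imwrite("pics/w1.png",p["frame"])
for n in ("clip","clip_tails","tag_edge","handle","basket"):
    for r in eyes.place_of(p,n)[:3]:
        v,u=r["location"]; print(n,round(r["confidence"],2),round(u),round(v),atz(p,[[u,v]],.011).round(4).tolist())
for r in eyes.silhouettes(p,"clip")[:3]:
    m=r["region"]; X=region(p,m); c=p["frame"][m].mean(0).round()
    X=X[X[:,2]>.015]; print(r["confidence"],r["bbox"],c,len(X))
    if len(X)>50:
        print(X.mean(0).round(4), np.percentile(X[:,2],[5,50,95]).round(4)); print(cv2.minAreaRect(X[:,:2].astype(np.float32)))
E
```

```text
[[0.45, -0.86, -0.24, 0.468], [-0.893, -0.434, -0.122, 0.162], [0.001, 0.269, -0.963, 0.422], [0.0, 0.0, 0.0, 1.0]] [ 9.73148957e-01  2.30176095e-01 -1.49837862e-04  2.24287305e-04]
clip 0.94 151 150 [[0.3439, 0.2794, 0.011]]
clip 0.89 215 108 [[0.4426, 0.2183, 0.011]]
clip 0.8 220 189 [[0.3361, 0.1619, 0.011]]
clip_tails 0.95 228 207 [[0.3143, 0.138, 0.011]]
clip_tails 0.67 148 128 [[0.3721, 0.2959, 0.011]]
clip_tails 0.59 212 83 [[0.4718, 0.2355, 0.011]]
tag_edge 0.87 421 116 [[0.5704, -0.0565, 0.011]]
tag_edge 0.29 488 102 [[0.6385, -0.1387, 0.011]]
basket 0.6 475 117 [[0.6106, -0.134, 0.011]]
0.97 [228.8, 197.5, 43.8, 57.0] [13. 46. 98.] 456
[0.3349 0.1568 0.0206] [0.0161 0.0212 0.0229]
((0.33439722657203674, 0.1548832356929779), (0.09113645553588867, 0.0528857484459877), 51.6234016418457)
0.9 [212.2, 98.4, 41.2, 72.5] [77. 76. 77.] 579
[0.4523 0.2234 0.0214] [0.017  0.0218 0.0234]
((0.45262017846107483, 0.2237984836101532), (0.09242644906044006, 0.055173538625240326), 27.455533981323242)
0.77 [152.4, 144.0, 42.3, 62.4] [14. 14. 79.] 524
[0.3517 0.2821 0.0205] [0.016  0.0213 0.023 ]
((0.3546326160430908, 0.29249513149261475), (0.09474796801805496, 0.0523039773106575), 1.2921537160873413)
```

View pics/w1.png

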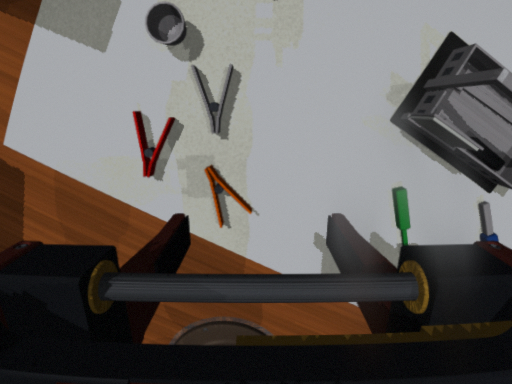

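The wrist image shows the steel clip at (213,100), with red at (152,145) and orange at (225,195). The cup is at (165,23), clear of the fingers. The basket and its tab are at the right. I'll descend over the clip's tails.

Emit:
servo_tool([
  {"offset": [0.025,0.035,-0.04],"spin": 0.015,"gripper": 0.75},
  {"offset": [0.025,0.035,-0.04],"spin": 0,"gripper": 0.75},
  {"offset": [0.023,0.035,-0.04],"spin": 0,"gripper": 0.75},
  {"offset": [0,0,-0.04],"spin": 0,"gripper": 0.75},
  {"offset": [0,0,-0.03],"spin": 0,"gripper": 0.75},
  {"offset": [0,0,-0.02],"spin": 0,"gripper": 0.75},
  {"offset": [0,0,0],"spin": 0,"gripper": 0.75},
  {"offset": [0,0,0],"spin": 0,"gripper": 0.75},
])

```text
time: 3.75
eef_pos: [0.4641, 0.2194, 0.0678]
eef_rot: [0.971, 0.237, -0.0, -0.0]
force: [0.2, -0.0, -0.1]
width: 0.0657
grasp_force: 0.0
```

```bash
python3 - <<'E'
from h import *
s=sensors.state(); print(s["eef_pos"],s["eef_rot"],s["width"])
for c in("side","scene"):
    p=snap(c)
    for r in eyes.silhouettes(p,"clip")[:3]:
        m=r["region"]; X=region(p,m); X=X[X[:,2]>.012]; print(c,r["confidence"],p["frame"][m].mean(0).round(),len(X))
        if len(X)>30: print(X.mean(0).round(4), cv2.minAreaRect(X[:,:2].astype(np.float32)))
E
```

```text
[0.46411246 0.21935041 0.06778393] [ 9.71406346e-01  2.37423048e-01 -7.33340226e-05 -5.10283460e-05] 0.06565920929625557
side 0.97 [ 73.  94. 137.] 376
[0.3281 0.1595 0.0188] ((0.3302902579307556, 0.15834084153175354), (0.09389565140008926, 0.056006547063589096), 51.99686050415039)
side 0.89 [ 72.  74. 130.] 439
[0.3498 0.2875 0.019 ] ((0.3487042188644409, 0.2855716645717621), (0.09274992346763611, 0.05738852918148041), 16.5601749420166)
side 0.7 [108. 108. 110.] 347
[0.4505 0.2298 0.0187] ((0.4509330689907074, 0.22717228531837463), (0.09028919786214828, 0.05684991925954819), 27.887136459350586)
scene 0.62 [86. 88. 89.] 137
[0.4623 0.2303 0.0194] ((0.474324107170105, 0.2300901710987091), (0.07759156078100204, 0.06818240135908127), 58.7304801940918)
scene 0.57 [ 32.  74. 129.] 79
[0.3246 0.1405 0.0174] ((0.3166006803512573, 0.14016693830490112), (0.055696915835142136, 0.05254720151424408), 74.35977172851562)
scene 0.46 [120.  92.  74.] 274
[ 0.4469 -0.3037  0.0184] ((0.4508935511112213, -0.29855209589004517), (0.13780564069747925, 0.024822169914841652), 46.99089050292969)
```

Emit:
servo_tool([
  {"offset": [0.01,0.017,0],"spin": 0,"gripper": 0.75},
  {"offset": [0,0,-0.02],"spin": 0,"gripper": 0.75},
  {"offset": [0,0,-0.02],"spin": 0,"gripper": 0.75},
  {"offset": [0,0,-0.015],"spin": 0,"gripper": 0.75},
  {"offset": [0,0,-0.009],"spin": 0,"gripper": 0.75},
  {"offset": [0,0,0],"spin": 0,"gripper": 0.75},
  {"offset": [0,0,0],"spin": 0,"gripper": 0.75},
])

```text
time: 4.65
eef_pos: [0.4741, 0.2366, 0.0038]
eef_rot: [0.971, 0.238, 0.0, -0.0]
force: [-0.5, 1.0, 0.8]
width: 0.0661
grasp_force: 0.0
```

Emit:
servo_tool([
  {"offset": [0,0,0],"spin": 0,"gripper": 0},
  {"offset": [0,0,0],"spin": 0,"gripper": 0},
  {"offset": [0,0,0],"spin": 0,"gripper": 0},
  {"offset": [0,0,0],"spin": 0,"gripper": 0},
  {"offset": [0,0,0],"spin": 0,"gripper": 0},
  {"offset": [0,0,0],"spin": 0,"gripper": 0},
  {"offset": [0,0,0],"spin": 0,"gripper": 0},
  {"offset": [0,0,0],"spin": 0,"gripper": 0},
  {"offset": [0,0,0],"spin": 0,"gripper": 0},
  {"offset": [0,0,0],"spin": 0,"gripper": 0},
], grip_force=25)

```text
time: 5.65
eef_pos: [0.4745, 0.2369, 0.004]
eef_rot: [0.971, 0.238, 0.001, -0.0]
force: [1.2, -0.3, 6.5]
width: 0.0211
grasp_force: 24.9
```

Opening is 21 mm where I expected about 26. I'll lift and look.

Emit:
servo_tool([
  {"offset": [0,0,0.01],"spin": 0,"gripper": 0},
  {"offset": [0,0,0.03],"spin": 0,"gripper": 0},
  {"offset": [0,0,0.04],"spin": 0,"gripper": 0},
  {"offset": [0,0,0.05],"spin": 0,"gripper": 0},
  {"offset": [0,-0.02,0.05],"spin": 0,"gripper": 0},
  {"offset": [-0.02,-0.04,0.03],"spin": 0,"gripper": 0},
  {"offset": [-0.02,-0.05,0.03],"spin": 0,"gripper": 0},
  {"offset": [-0.02,-0.05,0],"spin": 0,"gripper": 0},
  {"offset": [0,-0.04,0],"spin": 0,"gripper": 0},
  {"offset": [0,0,0],"spin": 0,"gripper": 0},
  {"offset": [0,0,0],"spin": 0,"gripper": 0},
])

```text
time: 6.75
eef_pos: [0.4201, 0.0532, 0.2323]
eef_rot: [0.972, 0.236, -0.0, 0.0]
force: [-0.1, 0.4, -0.8]
width: 0.0215
grasp_force: 24.9
```

```bash
python3 - <<'E'
from h import *
p=snap("wrist"); q=snap("side")
np.savez("b.npz",z=p["z_map"],W=p["W"])
for n in ("tag_edge","handle"):
    for r in eyes.place_of(p,n)[:2]:
        v,u=r["location"]; print(n,round(r["confidence"],2),round(u),round(v),atz(p,[[u,v]],.084 if n=="tag_edge" else .136).round(4).tolist(),pts(p,[[u,v]]).round(4).tolist())
v,u=np.mgrid[0:384:1,0:512:1]; X=pts(p,np.c_[u.ravel(),v.ravel()])
X=X[(X[:,0]>.5)&(X[:,0]<.8)&(X[:,1]<.12)&(X[:,1]>-.35)]
for nm,a,b in(("bar",.125,.16),("tabtop",.098,.112),("tab",.07,.098),("rim",.045,.056)):
    Y=X[(X[:,2]>a)&(X[:,2]<b)]; print(nm,len(Y), cv2.minAreaRect(Y[:,:2].astype(np.float32)) if len(Y)>4 else"", Y.mean(0) if len(Y) else"")
s=sensors.state(); Rm=s["eef_pos"]; print(Rm,s["width"])
# project TCP to side camera for crop
c=cv2.projectPoints(np.array([Rm]),cv2.Rodrigues(q["R"])[0],np.ravel(q["t"]),q["mtx"],np.array(q["dist_coeffs"]))[0].ravel(); print(c)
x,y=int(c[0]),int(c[1]); cr=q["frame"][max(0,y-45):y+45,max(0,x-60):x+60]
cv2.imwrite("pics/w2.png",np.hstack([cv2.resize(p["frame"],(400,300)),cv2.resize(cr,(400,300),interpolation=2)]))
E
```

```text
bar 1930 ((0.6110393404960632, -0.08435483276844025), (0.09746017307043076, 0.015525017865002155), 87.25753021240234) [ 0.60954941 -0.07351394  0.14021173]
tabtop 781 ((0.5661311745643616, -0.04489556699991226), (0.09116628766059875, 0.05958111956715584), 41.034908294677734) [ 0.56009284 -0.0520569   0.10534012]
tab 635 ((0.5671775937080383, -0.04176076501607895), (0.0916140154004097, 0.05619782954454422), 35.9988899230957) [ 0.56895427 -0.04544268  0.08467878]
rim 1363 ((0.6052955389022827, -0.1283784806728363), (0.2220015823841095, 0.12912294268608093), 87.22712707519531) [ 0.60207602 -0.11782044  0.05034798]
[0.42040115 0.05524292 0.23191588] 0.021300064267295873
[290.71759622 169.9169601 ]
```

View pics/w2.png

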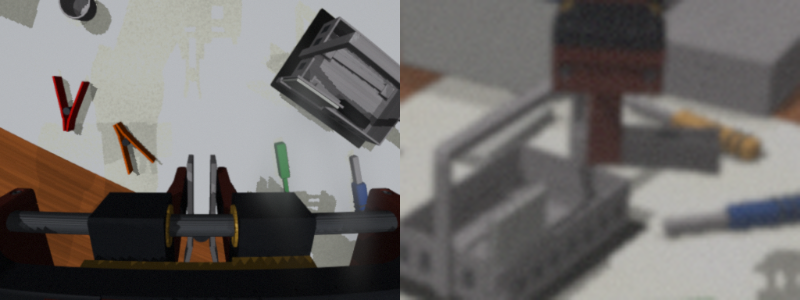

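The clip is held level and open, with parallel tails at (190–210,170) in the wrist view. Basket yaw is about -2.7°. Next I'll refine the tab edge and the clip's position in the hand.

```bash
cat > b.py <<'E'
from h import *
yaw=np.radians(-2.74); c,s=np.cos(yaw),np.sin(yaw); B=np.array([[c,-s],[s,c]]); o=np.array([.6087,-.1421])
def tb(X): Y=X.copy(); Y[:,:2]=(X[:,:2]-o)@B; Y[:,2]-=.006; return Y
E
python3 - <<'E'
from b import *
v,u=np.mgrid[0:384,0:512]; uv=np.c_[u.ravel(),v.ravel()]
np.set_printoptions(suppress=True,precision=4)
for n in("wrist","side","scene"):
    p=snap(n); X=pts(p,uv); Y=tb(X)
    T=Y[(Y[:,2]>.094)&(Y[:,2]<.106)&(Y[:,1]>.03)&(Y[:,1]<.135)&(abs(Y[:,0]+.06)<.02)]
    T2=Y[(Y[:,2]>.06)&(Y[:,2]<.106)&(Y[:,1]>.03)&(Y[:,1]<.135)&(abs(Y[:,0]+.06)<.02)]
    for t in(T,T2):
        if len(t)>5: print(n,len(t),"x pct",np.percentile(t[:,0],[2,25,50,75,98]),"y",np.percentile(t[:,1],[0,2,98,100]),"z",t[:,2].mean(),"slope",np.polyfit(t[:,1],t[:,0],1)[0])
    Bz=Y[(Y[:,2]>.12)&(Y[:,2]<.145)&(abs(Y[:,0])<.03)&(abs(Y[:,1])<.13)]
    if len(Bz)>5: print(n,"bar",len(Bz),np.percentile(Bz[:,0],[2,50,98]),np.percentile(Bz[:,1],[1,99]),Bz[:,2].max(),"slope",np.polyfit(Bz[:,1],Bz[:,0],1)[0])
    s=sensors.state(); R=Ro.from_quat(s["eef_rot"]).as_matrix(); G=(X-s["eef_pos"])@R
    C=G[(abs(G[:,1])<.02)&(abs(G[:,0])<.08)&(G[:,2]>-.03)&(G[:,2]<.008)]
    if len(C)>5: print(n,"clip tool",len(C),np.percentile(C,[1,50,99],axis=0).tolist())
    if n=="wrist":
        D=C[C[:,0]>.012]; print("tails",len(D),np.percentile(D,[1,50,99],axis=0).tolist()); 
        for sg in(1,-1): E=D[D[:,1]*sg>0]; print(len(E),E.mean(0) if len(E) else"", np.polyfit(E[:,0],E[:,1],1) if len(E)>9 else"")
E
```

```text
wrist 629 x pct [-0.0647 -0.0635 -0.0611 -0.059  -0.057 ] y [0.043  0.0464 0.1205 0.1219] z 0.09976308704728727 slope 0.003846192880370341
wrist 1152 x pct [-0.0649 -0.0645 -0.0639 -0.06   -0.0572] y [0.0423 0.0479 0.1216 0.1223] z 0.08996357865545973 slope 0.013464229675573862
wrist bar 1856 [-0.0077 -0.0033  0.0062] [0.0204 0.1056] 0.13895076120924132 slope 0.028329069245595376
wrist clip tool 2571 [[-0.06833233602749138, -0.017881655136822827, -0.029379187214852276], [0.003249398982475961, 0.0029890832204271184, -0.017933011053285357], [0.021465215955375445, 0.019216655389555148, 0.000945685272283027]]
tails 648 [[0.01201322655087612, -0.018181674108285, -0.029303052508131616], [0.014790022616710558, 0.0074782092465221, -0.017188558825530956], [0.02162081666922268, 0.01947183648658482, 0.0015102603843732793]]
332 [ 0.0159  0.0122 -0.0148] [-0.7196  0.0236]
316 [ 0.0162 -0.0104 -0.0142] [ 0.6834 -0.0214]
side 72 x pct [-0.0672 -0.0652 -0.0626 -0.0598 -0.0569] y [0.0447 0.0473 0.123  0.1235] z 0.09838268390249122 slope 0.0030316252113292957
side 271 x pct [-0.067  -0.0655 -0.0644 -0
[... 336 characters left out ...]
0.011766976862106404], [0.021065404042106918, 0.010710176180985272, 0.0036756969900418523]]
scene 98 x pct [-0.0644 -0.0609 -0.0588 -0.0566 -0.0532] y [0.0469 0.0471 0.1225 0.1228] z 0.09744966047702294 slope 0.0041559057451116405
scene 294 x pct [-0.063  -0.0587 -0.0572 -0.0563 -0.054 ] y [0.0467 0.047  0.1231 0.1238] z 0.08610139573758369 slope 0.005276122066584359
scene bar 631 [-0.0067  0.0039  0.0091] [-0.0965  0.1059] 0.13906175684754862 slope 0.005389362399185776
scene clip tool 267 [[-0.05927521746928805, -0.018980413811812362, -0.029494331714188797], [0.00423647091851919, 0.007528189972714533, -0.01245683516745162], [0.02400221249252094, 0.019032966523840168, 0.0045542130511258255]]
```

Emit:
servo_tool([
  {"offset": [0.02,0.004,0],"spin": 0.1495,"gripper": 0},
  {"offset": [0.02,0.004,0],"spin": 0.1495,"gripper": 0},
  {"offset": [0.02,0.004,-0.01],"spin": 0.1495,"gripper": 0},
  {"offset": [0.02,0.004,-0.02],"spin": 0.1495,"gripper": 0},
  {"offset": [0.02,0.004,-0.02],"spin": 0.1495,"gripper": 0},
  {"offset": [0.02,0.004,-0.03],"spin": 0.1495,"gripper": 0},
  {"offset": [0.018,0.004,-0.03],"spin": 0.1495,"gripper": 0},
  {"offset": [0,0,-0.02],"spin": 0,"gripper": 0},
  {"offset": [0,0,0],"spin": 0,"gripper": 0},
  {"offset": [0,0,0],"spin": 0,"gripper": 0},
  {"offset": [0,0,0],"spin": 0,"gripper": 0},
])

```text
time: 8.2
eef_pos: [0.559, 0.0822, 0.1033]
eef_rot: [0.723, 0.691, 0.001, 0.001]
force: [0.2, -0.2, -0.2]
width: 0.0214
grasp_force: 24.9
```

```bash
python3 - <<'E'
from b import *
s=sensors.state(); R=Ro.from_quat(s["eef_rot"]).as_matrix()
yd=B[:,1]; edge=o+B@np.array([-.0608,.1205]); tgt=edge+.052*yd; pre=edge+.097*yd
print(s["eef_pos"],"toolx",np.degrees(np.arctan2(R[1,0],R[0,0])),"pre",pre,"tgt",tgt,s["width"])
v,u=np.mgrid[0:384,0:512]; uv=np.c_[u.ravel(),v.ravel()]
ims=[]
for n in("side","scene"):
    p=snap(n); X=pts(p,uv); Y=tb(X)
    G=(X-s["eef_pos"])@R
    C=G[(abs(G[:,1])<.02)&(G[:,0]<-.014)&(G[:,0]>-.09)&(G[:,2]>-.028)&(G[:,2]<.008)]
    print(n,len(C),np.percentile(C,[1,50,99],axis=0).round(4).tolist() if len(C) else"")
    for r in eyes.silhouettes(p,"clip")[:4]: print(r["confidence"],np.round(r["bbox"]))
    c=cv2.projectPoints(np.array([[*edge,.09]]),cv2.Rodrigues(p["R"])[0],np.ravel(p["t"]),p["mtx"],np.array(p["dist_coeffs"]))[0].ravel().astype(int)
    ims.append(cv2.resize(p["frame"][c[1]-38:c[1]+37,c[0]-50:c[0]+50],(400,300),interpolation=2))
cv2.imwrite("pics/w3.png",np.hstack(ims))
E
```

```text
[0.55898716 0.08219862 0.10333105] toolx 87.4523542627413 pre [0.55836684 0.07805781] tgt [0.55621566 0.03310926] 0.021391705150549167
side 140 [[-0.0728, -0.0156, -0.0194], [-0.0501, -0.0106, -0.009], [-0.0233, 0.0117, 0.004]]
0.89 [302. 284.  47.  25.]
0.85 [261. 319.  54.  26.]
0.81 [239. 200.  32.  26.]
0.59 [265. 193.  18.  26.]
scene 249 [[-0.0736, -0.0127, -0.0186], [-0.0499, 0.0091, -0.0104], [-0.0251, 0.0175, 0.0056]]
0.78 [302. 180.  23.  17.]
0.75 [384. 146.  23.  28.]
0.53 [346. 146.  14.  12.]
```

View pics/w3.png

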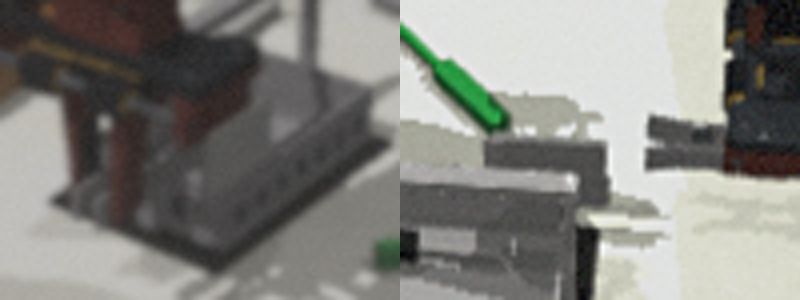

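Scene crop: the open jaws (645–720, 115–170 in the crop) face the tab's end at (605,140–200). I'll lower to height and slide on along basket -y.

Emit:
servo_tool([
  {"offset": [0,0,-0.015],"spin": -0.003,"gripper": 0},
  {"offset": [0,0,-0.01],"spin": 0,"gripper": 0},
  {"offset": [0,0,0],"spin": 0,"gripper": 0},
  {"offset": [-0.001,-0.01,0],"spin": 0,"gripper": 0},
  {"offset": [0,-0.01,0],"spin": 0,"gripper": 0},
  {"offset": [-0.001,-0.01,0],"spin": 0,"gripper": 0},
  {"offset": [0,0,0],"spin": 0,"gripper": 0},
  {"offset": [0,0,0],"spin": 0,"gripper": 0},
  {"offset": [0,0,0],"spin": 0,"gripper": 0},
])

```text
time: 9.3
eef_pos: [0.5566, 0.052, 0.0772]
eef_rot: [0.724, 0.69, 0.0, 0.0]
force: [-0.6, -0.3, -0.0]
width: 0.0211
grasp_force: 24.9
```

Emit:
servo_tool([
  {"offset": [-0.001,-0.007,0],"spin": 0,"gripper": 0},
  {"offset": [0,-0.006,0],"spin": 0,"gripper": 0},
  {"offset": [0,-0.006,0],"spin": 0,"gripper": 0},
  {"offset": [0,0,0],"spin": 0,"gripper": 0},
  {"offset": [0,0,0],"spin": 0,"gripper": 0},
  {"offset": [0,0,0],"spin": 0,"gripper": 0},
])

```text
time: 9.9
eef_pos: [0.5555, 0.0329, 0.077]
eef_rot: [0.724, 0.69, 0.0, -0.0]
force: [-0.2, 0.1, -1.0]
width: 0.0211
grasp_force: 24.9
```

```bash
python3 - <<'E'
from b import *
s=sensors.state(); print(s["eef_pos"],s["force"],s["wrist_torque"])
p=snap("scene"); edge=[.5537,-.0188,.09]
c=cv2.projectPoints(np.array([edge]),cv2.Rodrigues(p["R"])[0],np.ravel(p["t"]),p["mtx"],np.array(p["dist_coeffs"]))[0].ravel().astype(int)
cv2.imwrite("pics/w4.png",cv2.resize(p["frame"][c[1]-38:c[1]+37,c[0]-50:c[0]+50],(600,450),interpolation=2))
E
```

```text
[0.55546807 0.03292085 0.07698835] [-0.18056784  0.06011505 -0.9654541 ] [-0.06222339 -0.0572783  -0.0206753 ]
```

View pics/w4.png

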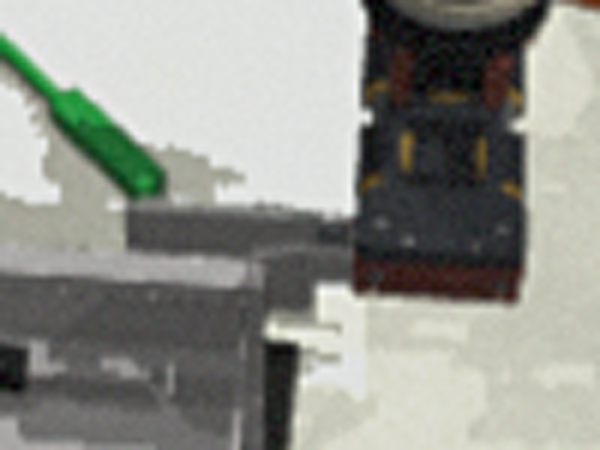

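The jaws straddle the stack, one each side at (290,212) and (290,255), with no contact force. I'll release.

Emit:
servo_tool([
  {"offset": [0,0,0],"spin": 0,"gripper": 0.4},
  {"offset": [0,0,0],"spin": 0,"gripper": 0.5},
  {"offset": [0,0,0],"spin": 0,"gripper": 0.7},
  {"offset": [0,0,0],"spin": 0,"gripper": 0.8},
  {"offset": [0,0,0],"spin": 0,"gripper": 0.8},
  {"offset": [0,0,0],"spin": 0,"gripper": 0.8},
  {"offset": [0,0,0],"spin": 0,"gripper": 0.8},
  {"offset": [0,0,0],"spin": 0,"gripper": 0.8},
])

```text
time: 10.75
eef_pos: [0.5555, 0.0327, 0.077]
eef_rot: [0.724, 0.69, 0.0, 0.0]
force: [0.3, 0.6, -0.0]
width: 0.07
grasp_force: 0.0
```

Emit:
servo_tool([
  {"offset": [0,0,0.03],"spin": 0,"gripper": 0.8},
  {"offset": [0,0,0.05],"spin": 0,"gripper": 0.8},
  {"offset": [0,0,0.05],"spin": 0,"gripper": 0.8},
  {"offset": [-0.02,0.05,0.05],"spin": 0,"gripper": 0.8},
  {"offset": [-0.02,0.05,0],"spin": 0,"gripper": 0.8},
  {"offset": [-0.03,0.05,0],"spin": 0,"gripper": 0.8},
  {"offset": [0,0,0],"spin": 0,"gripper": 0.8},
])

```text
time: 11.45
eef_pos: [0.4939, 0.1628, 0.2423]
eef_rot: [0.72, 0.694, 0.001, -0.0]
force: [0.2, -0.4, 0.4]
width: 0.07
grasp_force: 0.0
```

```bash
python3 - <<'E'
from b import *
s=sensors.state(); print(s["time"],s["eef_pos"])
np.set_printoptions(suppress=True,precision=4)
v,u=np.mgrid[0:384,0:512]; uv=np.c_[u.ravel(),v.ravel()]; ims=[]
for n in("side","scene"):
    p=snap(n); Y=tb(pts(p,uv))
    T=Y[(Y[:,2]>.06)&(Y[:,2]<.106)&(Y[:,1]>.126)&(Y[:,1]<.21)&(abs(Y[:,0]+.06)<.05)]
    if len(T): print(n,"clip in basket",len(T),np.percentile(T,[2,50,98],axis=0).tolist())
    T=Y[(Y[:,2]>.094)&(Y[:,2]<.106)&(Y[:,1]>.03)&(Y[:,1]<.135)&(abs(Y[:,0]+.06)<.02)]
    print("tab",np.percentile(T,[2,50,98],axis=0).tolist())
    Bz=Y[(Y[:,2]>.12)&(Y[:,2]<.145)&(abs(Y[:,0])<.03)&(abs(Y[:,1])<.13)]; print("bar",np.percentile(Bz,[2,50,98],axis=0).tolist(),"slope",np.polyfit(Bz[:,1],Bz[:,0],1))
    c=cv2.projectPoints(np.array([[.5537,-.0188,.09]]),cv2.Rodrigues(p["R"])[0],np.ravel(p["t"]),p["mtx"],np.array(p["dist_coeffs"]))[0].ravel().astype(int)
    ims.append(cv2.resize(p["frame"][c[1]-38:c[1]+37,c[0]-50:c[0]+50],(400,300),interpolation=2))
cv2.imwrite("pics/w5.png",np.hstack(ims))
E
```

```text
11.45 [0.49389363 0.16277541 0.24231214]
side clip in basket 289 [[-0.08430501462514611, 0.13013933674775835, 0.06726540028277218], [-0.05264532773195975, 0.1626814538629573, 0.08041914010012086], [-0.03963082483824862, 0.1944375382835835, 0.08956469652537408]]
tab [[-0.06643072066556607, 0.049948751486741064, 0.0949653266254324], [-0.0634344653420922, 0.08832520951812417, 0.0985031007261522], [-0.056723680858077385, 0.12363159555029914, 0.1018323494559905]]
bar [[-0.009930451432185648, -0.09401354176209895, 0.12148974068148402], [-0.005815068849110565, -0.007046154043787231, 0.13376811089080187], [0.00571623331435697, 0.10836421192950701, 0.13730296197369837]] slope [ 0.0114 -0.0042]
scene clip in basket 339 [[-0.07959294320778347, 0.12787305540388014, 0.06547753114494591], [-0.05147280390747181, 0.16134872433136427, 0.07997650814602575], [-0.03597773529508275, 0.1939564023913946, 0.08990760789465327]]
tab [[-0.06392398333137848, 0.047079820299089276, 0.09431819944772915], [-0.05814619001538249, 0.0847699783392605, 0.09747669287534866], [-0.05341441418396579, 0.12250391511196178, 0.10117516096630373]]
bar [[-0.007091601274945646, -0.09384109955796689, 0.12227718740963879], [0.003907376336523709, 0.006451727711133322, 0.13302266297471144], [0.008787338812644726, 0.10367904415450609, 0.13731134519020188]] slope [0.0057 0.0025]
```

View pics/w5.png

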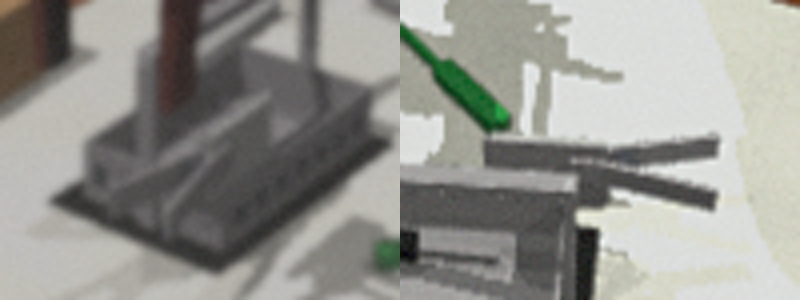

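The clip is on, gripping both plates at z 67–89 mm in the basket with its tails spread, and the basket hasn't moved. Now I'll go to the handle.

Emit:
servo_tool([
  {"offset": [0.019,-0.049,0],"spin": -0.011,"gripper": 0.8},
  {"offset": [0.019,-0.049,0],"spin": 0,"gripper": 0.8},
  {"offset": [0.019,-0.049,0],"spin": 0,"gripper": 0.8},
  {"offset": [0.019,-0.049,0],"spin": 0,"gripper": 0.8},
  {"offset": [0.019,-0.049,0],"spin": 0,"gripper": 0.8},
  {"offset": [0.02,-0.049,0],"spin": 0,"gripper": 0.8},
  {"offset": [0,0,-0.02],"spin": 0,"gripper": 0.8},
  {"offset": [0,0,-0.02],"spin": 0,"gripper": 0.8},
  {"offset": [0,0,0],"spin": 0,"gripper": 0.8},
  {"offset": [0,0,0],"spin": 0,"gripper": 0.8},
  {"offset": [0,0,0],"spin": 0,"gripper": 0.8},
])

```text
time: 12.65
eef_pos: [0.6074, -0.1237, 0.202]
eef_rot: [0.728, 0.686, 0.0, 0.001]
force: [1.5, -0.3, -0.1]
width: 0.0705
grasp_force: 0.0
```

Emit:
servo_tool([
  {"offset": [0.0015,-0.007,-0.02],"spin": 0.012,"gripper": 0.8},
  {"offset": [0,0,-0.03],"spin": 0,"gripper": 0.8},
  {"offset": [0,0,-0.02],"spin": 0,"gripper": 0.8},
  {"offset": [0,0,-0.014],"spin": 0,"gripper": 0.8},
  {"offset": [0,0,0],"spin": 0,"gripper": 0.8},
  {"offset": [0,0,0],"spin": 0,"gripper": 0.8},
  {"offset": [0,0,0],"spin": 0,"gripper": 0.8},
])

```text
time: 13.35
eef_pos: [0.6093, -0.1302, 0.1185]
eef_rot: [0.723, 0.691, 0.001, 0.001]
force: [0.2, 0.5, 0.2]
width: 0.0703
grasp_force: 0.0
```

Emit:
servo_tool([
  {"offset": [0,0,0],"spin": 0,"gripper": 0},
  {"offset": [0,0,0],"spin": 0,"gripper": 0},
  {"offset": [0,0,0],"spin": 0,"gripper": 0},
  {"offset": [0,0,0],"spin": 0,"gripper": 0},
  {"offset": [0,0,0],"spin": 0,"gripper": 0},
  {"offset": [0,0,0],"spin": 0,"gripper": 0},
  {"offset": [0,0,0],"spin": 0,"gripper": 0},
  {"offset": [0,0,0],"spin": 0,"gripper": 0},
  {"offset": [0,0,0],"spin": 0,"gripper": 0},
  {"offset": [0,0,0],"spin": 0,"gripper": 0},
], grip_force=55)

```text
time: 14.35
eef_pos: [0.608, -0.1304, 0.1168]
eef_rot: [0.723, 0.69, -0.0, -0.0]
force: [-1.6, -0.3, -0.9]
width: 0.0134
grasp_force: 55.0
```

Emit:
servo_tool([
  {"offset": [0,0,0.002],"spin": 0,"gripper": 0},
  {"offset": [0,0,0.004],"spin": 0,"gripper": 0},
  {"offset": [0,0,0.006],"spin": 0,"gripper": 0},
  {"offset": [0,0,0.008],"spin": 0,"gripper": 0},
  {"offset": [0,0,0],"spin": 0,"gripper": 0},
  {"offset": [0,0,0],"spin": 0,"gripper": 0},
  {"offset": [0,0,0],"spin": 0,"gripper": 0},
])

```text
time: 15.05
eef_pos: [0.6082, -0.1304, 0.1368]
eef_rot: [0.723, 0.69, -0.0, -0.0]
force: [-0.4, 0.1, -6.9]
width: 0.0135
grasp_force: 55.0
```

```bash
cat > m.py <<'E'
from b import *
s=sensors.state(); print(s["time"],s["eef_pos"],s["force"],s["wrist_torque"],s["width"])
v,u=np.mgrid[0:384,0:512]; uv=np.c_[u.ravel(),v.ravel()]; ims=[]
for n in("side","scene"):
    p=snap(n); Y=tb(pts(p,uv)); h=s["eef_pos"][2]-.118; Y[:,2]-=h
    T=Y[(Y[:,2]>.125)&(Y[:,2]<.15)&(abs(Y[:,0])<.012)&(abs(Y[:,1])<.115)&(abs(Y[:,1]-.01)>.03)]
    # top of bar: highest quarter per y slice
    k=[(y,np.percentile(T[abs(T[:,1]-y)<.008][:,2],80)) for y in np.arange(-.09,.1,.015) if (abs(T[:,1]-y)<.008).sum()>4]
    k=np.array(k); print(n,"bar pitch deg",np.degrees(np.polyfit(k[:,0],k[:,1],1)[0]).round(2),k[:,1].mean().round(4))
    ims.append(cv2.resize(p["frame"][110:245,200:320] if n=="side" else p["frame"][130:265,190:310],(400,450),interpolation=2))
cv2.imwrite("pics/m%d.png"%(s["time"]*10),np.hstack(ims))
E
python3 m.py
```

```text
15.05 [ 0.60816787 -0.13044813  0.13681545] [-0.40100207  0.05147201 -6.86754081] [-0.10030167 -0.12979572 -0.03872172] 0.013474070187463211
side bar pitch deg 0.82 0.1364
scene bar pitch deg -0.03 0.1363
```

The basket is held level, with 6.9 N on the wrist. I'll lift the rest.

Emit:
servo_tool([
  {"offset": [0,0,0.007],"spin": 0,"gripper": 0},
  {"offset": [0,0,0.012],"spin": 0,"gripper": 0},
  {"offset": [0,0,0.015],"spin": 0,"gripper": 0},
  {"offset": [0,0,0.015],"spin": 0,"gripper": 0},
  {"offset": [0,0,0.015],"spin": 0,"gripper": 0},
  {"offset": [0,0,0.01],"spin": 0,"gripper": 0},
  {"offset": [0,0,0.006],"spin": 0,"gripper": 0},
  {"offset": [0,0,0.002],"spin": 0,"gripper": 0},
  {"offset": [0,0,0],"spin": 0,"gripper": 0},
  {"offset": [0,0,0],"spin": 0,"gripper": 0},
  {"offset": [0,0,0],"spin": 0,"gripper": 0},
  {"offset": [0,0,0],"spin": 0,"gripper": 0},
])

```text
time: 16.35
eef_pos: [0.6082, -0.1303, 0.2185]
eef_rot: [0.723, 0.691, -0.0, -0.0]
force: [0.5, 1.0, -6.9]
width: 0.0136
grasp_force: 55.0
```

```bash
python3 m.py; ls pics
```

```text
16.35 [ 0.60817785 -0.13031793  0.21848181] [ 0.46749388  1.04700489 -6.89538194] [-0.06809112 -0.17666441 -0.00808603] 0.013608716519716232
side bar pitch deg -0.13 0.1373
scene bar pitch deg -0.03 0.1364
a.png
crop.png
m150.png
m163.png
scene0.png
side0.png
w1.png
w2.png
w3.png
w4.png
w5.png
```

View pics/m163.png

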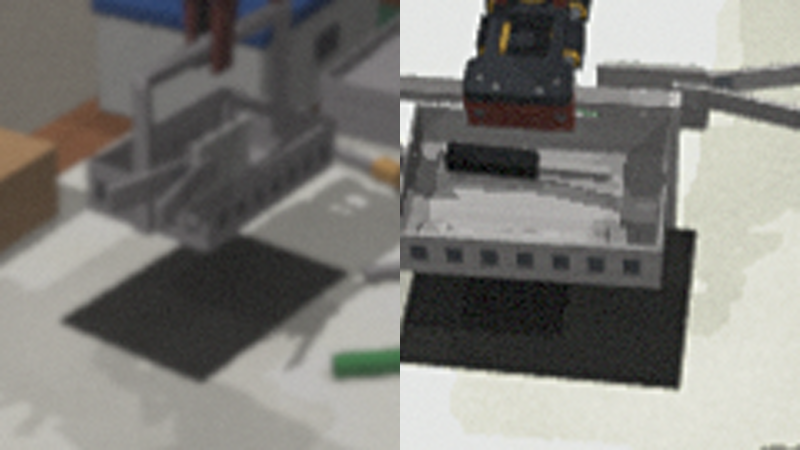

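The picture shows the basket level above its mat, with the clip on at (690,90), the tag seated and the driver and spanner inside. I'm handing in.

```bash
python3 -c "
from rig import robot; print(robot.job_done())"
```

```text
the job is handed in; nothing more can be done
None
```

The job is handed in: the clip clamps the tag and tab together, and the gripper holds the basket level and still about 10 cm above its mat with both instruments inside; the hand-in returned no verdict.

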